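# Press three raised pans home in the watercolour tin and shut its lid

## Task

Three pans in the front row of the open watercolour tin (the one in front of you, beside the blue brush) have come up out of their clips. With the fingertips press each one lightly down until it is fully home, light to dark so that no dark paint is carried onto a lighter pan: first yellow, then red, then dark blue. Then push the lid over gently until it is fully shut; nothing is to be pulled out or picked up, and the other things stay where they are.

Things in the scene. Friction and masses are not known exactly. Their poses are not given: they have to be found in the camera images.
- paint_tin: black enamelled watercolour tin, 98 mm deep (x) by 205 mm wide (y), standing firm (it does not slide); origin at the centre of its underside, x to its back (the hinge side), y to its left. Its rim is 16 mm high. Two rows of six pans lie in it; the front row's centres are at x = -0.0165 in its frame. Pans in their places have their tops about 13 mm above the table
- paint_tin_lid (a joint): the tin's lid, hinged along the back edge, in rad: 0 = shut flat, about 1.9 at the start (standing open, leaning back). A stiff hinge (0.5 N m of friction): it stays wherever it is left and does not fall; nothing latches
- lid_hinge (a point): centre of the lid's hinge line, 50 mm behind the tin's origin and 16.5 mm above the table; the line runs along the tin's y
- lid_lip (a point): middle of the lid's front edge, on its outer face: 96 mm from the hinge line along the lid, and 11 mm off it towards the outer side; with the lid shut it is 27.5 mm above the table, in front. The lid is 205 mm wide
- pan_yellow_top (a point): centre of the top of the yellow pan that stands up: a cream plastic cup 31 mm (tin's x) by 29 mm (tin's y) filled with yellow paint, in the front row; which of the three stands left, middle or right differs. Its top stands 20 to 23 mm above the table at the start, 14 mm when home
- pan_yellow (a joint): how far the yellow pan is pushed down, in m: 0 to 0.003 at the start, 0.009 = fully home on its slightly springy stop; it slides straight down with 3 N of friction and stays where it is left, so a press of 5 to 6 N sends it home; below 0 = pulled up out of its place
- pan_red_top (a point): centre of the top of the red pan that stands up: a cream plastic cup 31 mm (tin's x) by 29 mm (tin's y) filled with red paint, in the front row; which of the three stands left, middle or right differs. Its top stands 20 to 23 mm above the table at the start, 14 mm when home
- pan_red (a joint): how far the red pan is pushed down, in m: 0 to 0.003 at the start, 0.009 = fully home on its slightly springy stop; it slides straight down with 3 N of friction and stays where it is left, so a press of 5 to 6 N sends it home; below 0 = pulled up out of its place
- pan_blue_top (a point): centre of the top of the dark blue pan that stands up: a cream plastic cup 31 mm (tin's x) by 29 mm (tin's y) filled with dark blue paint, in the front row; which of the three stands left, middle or right differs. Its top stands 20 to 23 mm above the table at the start, 14 mm when home
- pan_blue (a joint): how far the dark blue pan is pushed down, in m: 0 to 0.003 at the start, 0.009 = fully home on its slightly springy stop; it slides straight down with 3 N of friction and stays where it is left, so a press of 5 to 6 N sends it home; below 0 = pulled up out of its place
- brush_3: blue paint brush, 250 mm long, 12 mm thick, lying in front of the tin; a bystander, loose; origin at the centre of its underside
- eraser: blue-and-white eraser, 23x55x14 mm, lying to the left of the tin; a bystander, loose; origin at the centre of its underside
- mug_2: white mug with tan bands, 84 mm wide (117 mm with its handle), 95 mm high, standing to the right; a bystander, loose; origin at the centre of its underside
- paint_tube_5: purple paint tube with a black cap, 42x120x28 mm, lying behind the tin on the left; a bystander, loose; origin at the centre of its underside
- medium_jar: small amber jar, 49 mm wide, 66 mm high, standing behind the tin on the right; a bystander, loose; origin at the centre of its underside

How it is judged:
By the outcome, as a careful person would: the job done as asked, in the order asked, and still so for the second after the job is handed in, with the robot touching nothing.
It also fails if it takes over 61 s, if anything falls off the work surface, if the arm or the gripper's body presses on something with over 40 N, if the wrist force passes 120 N, or if a joint passes its speed limit or range.

## Robot

A 6-joint arm with a two-finger parallel gripper is mounted at the origin on a cart in front of the work surface, level with it; the furniture and walls round the work are solid. World frame = base frame: x ahead of the robot, y to its left, z up, the work surface at z = 0. Lengths are in mm, angles in rad, forces in N, time in s.
With the tool pointing down it reaches from about 400 to 825 mm from the base axis. Payload 7 kg.
Tool frame: the origin (TCP) lies at the very end of the fingers, on their centre line; the grasp point (between the pads) lies 19 mm behind it; z points along the fingers, y is the line along which they close (so a half turn about z gives the same grasp; the last joint's range is limited). The gripper opens to 88 mm and grips with 3 to 60 N. Pads are 19 mm wide; open, the fingers measure 130 mm over their backs; the gripper's body (78 mm by 193 mm) begins 47 mm behind the grasp point.
Start: joints at [1.391, 0.359, 0.012, 0, -1.224, -0.288], TCP at [304.378, 602.453, 226.561] pointing down, gripper open.
Joint ranges: [-3.07, 3.07], [-1.43, 2.12], [-1.02, 1.25], [-3.03, 1.67], [-3.05, -0], [-3.03, 3.03]. Speed limits (rad/s): [2.39, 2.39, 3.01, 3.14, 3.14, 3.14].

## Interface

Orientations are given as a unit quaternion [x, y, z, w].
In Python, from plant import bot gives the robot as it stands. Calls block until the motion is done:
- bot.move_ptp(position, orientation): joint-space move of the TCP to a pose.
- bot.line_to(position, velocity=150, ori=None): straight line of the TCP; ori=None keeps the orientation; velocity is the mean speed in mm/s.
- bot.move_joints(angles): joint-space move.
- bot.move_gripper(opening, force=None): finger opening in mm; force is the grip in N (None keeps the last); returns when the fingers have stopped.
- bot.pause(seconds).
- bot.solve_ik(position, orientation): joint angles nearest the present ones, or None.
- bot.read_state(): the state.
- bot.camera(name): name is "scene" or "top" or "wrist"; returns the picture (384x512x3 uint8, red, green, blue); there is no depth.
- bot.get_calibration(name): a dict with "fx", "fy", "cx", "cy" (pixels), "distortion" ([k1, k2, p1, p2, k3] as OpenCV has them; the pictures are not rectified), "view" (4x4, takes a point from world to camera coordinates); the wrist camera has in their place "T_tool_cam" (4x4, takes a point from camera to tool coordinates, whose origin is the TCP and whose axes are the flange's). Camera axes: x right, y up, looking along -z (the intrinsics and any distortion apply to the point x, -y, -z); pixel columns grow to the right and rows downward; lengths in mm; the calibration is good to about 2 mm. A picture is of the moment at which its call begins: read the wrist's pose just before it. get_calibration takes no time and is no camera call.
A pose or a line that the arm cannot do raises bot.Unreachable and nothing moves.
- bot.close_job(): hands the job in; it is judged then, once.
The state is a dict: "t": time; "joint_pos": joint angles; "qvel": joint speeds; "tau": joint torques, N m; "tcp_pos": TCP position; "eef_rot": TCP orientation; "contact_force": force on the tool from outside, world axes, zero at the start; "moment": the same for the moment, N m; "width": finger opening in mm; "finger_force": force on a finger pad.
Only numpy, scipy, OpenCV 4.12 (cv2) and the standard library are available. Lean on these libraries where they do the work, as an engineer would, in place of code of your own. Each camera call takes 0.05 s, during which the arm holds its last target. There are 200 camera calls.

## Working session

There is one attempt and no reset: what is moved stays moved. The work goes in short steps, each a Python script; the robot and the scene stay as the last script left them, time stands still between calls to the robot, and variables do not carry over. Pictures are saved under pics/ and viewed, at most 10 in all, crops included, and the job is handed in when it is done.

```bash
ls; mkdir -p pics
python3 - <<'E'
from plant import bot
import cv2
for n in("scene","top"):
    cv2.imwrite(f"pics/{n}0.png",bot.camera(n)[:,:,::-1])
    print(n,bot.get_calibration(n))
print(bot.get_calibration("wrist"));print(bot.read_state())
E
```

```text
pics
scene {'fx': 452.7050962829154, 'fy': 452.7050962829154, 'cx': 254.6094622163997, 'cy': 190.05413630751212, 'distortion': array([-0.10538892,  0.        ,  0.        ,  0.        ,  0.        ]), 'view': array([[-5.40442926e-01, -8.41127294e-01, -2.06474921e-02,
         3.72112581e+02],
       [ 3.55127238e-01, -2.50286705e-01,  9.00689297e-01,
        -2.37805284e+02],
       [-7.62762144e-01,  4.79438672e-01,  4.33972892e-01,
        -6.36774092e+02],
       [ 0.00000000e+00,  0.00000000e+00,  0.00000000e+00,
         1.00000000e+00]])}
top {'fx': 416.514177104991, 'fy': 416.514177104991, 'cx': 265.41680704392786, 'cy': 190.48642023014034, 'distortion': array([-0.00081162,  0.        ,  0.        ,  0.        ,  0.        ]), 'view': array([[ 1.88768570e-02, -9.99791030e-01, -7.84604685e-03,
         5.24985648e+01],
       [ 9.97941703e-01,  1.83597526e-02,  6.14432842e-02,
        -5.63192996e+02],
       [-6.12863929e-02, -8.98975345e-03,  9.98079737e-01,
        -9.65818873e+02],
       [ 0.00000000e+00,  0.00000000e+00,  0.00000000e+00,
         1.00000000e+00]])}
{'fx':
[... 531 characters left out ...]
0e+00]])}
{'t': 0.1, 'joint_pos': array([ 1.39110458e+00,  3.59304190e-01,  1.11206883e-02, -3.26580947e-04,
       -1.22413448e+00, -2.88069250e-01]), 'qvel': array([-0.00155922, -0.00196262,  0.00132349,  0.00206245, -0.00080741,
       -0.00010681]), 'tau': array([-1.36026883e-03, -5.84165347e+01,  2.93748826e+01,  7.01532885e+00,
        1.01840752e-02, -5.22962887e-05]), 'tcp_pos': array([304.18358182, 602.04907335, 225.70734134]), 'eef_rot': array([ 9.72761221e-01, -2.31808121e-01, -1.12100924e-04,  7.68026589e-04]), 'contact_force': array([-0.15425598,  0.05777047, -0.27363267]), 'moment': array([-0.01688719, -0.02634164,  0.06250874]), 'finger_force': 0.0, 'width': 88.09985463597037}
```

View pics/top0.png

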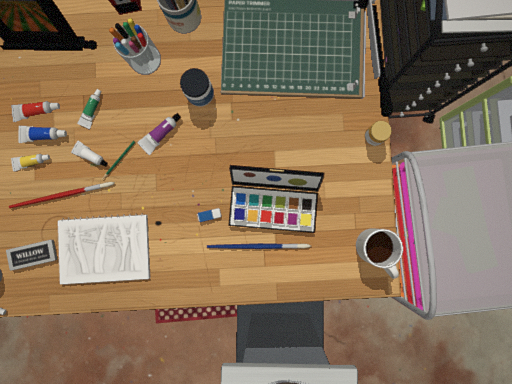

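View pics/scene0.png

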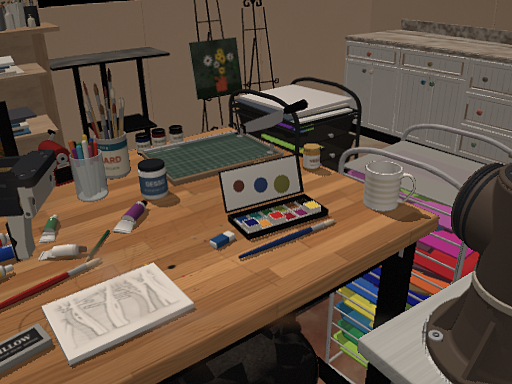

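The tin is at about (273,207) in the top view, its lid at (277,180). Its front row, left to right, is blue, orange, red, crimson, purple, yellow. The jar is at (378,132), the mug at (380,250) and the brush at (260,246). Next I'll look with the wrist camera from above the tin.

```bash
cat > h.py <<'E'
from plant import bot
import numpy as np, cv2
from scipy.spatial.transform import Rotation as R
def cam(name,st=None):
    c=bot.get_calibration(name)
    K=np.array([[c['fx'],0,c['cx']],[0,c['fy'],c['cy']],[0,0,1]]);d=np.array(c['distortion'])
    if name=='wrist':
        T=np.eye(4);T[:3,:3]=R.from_quat(st['eef_rot']).as_matrix();T[:3,3]=st['tcp_pos']
        W=T@c['T_tool_cam']
    else: W=np.linalg.inv(c['view'])
    return K,d,W
def ray(px,C):
    K,d,W=C
    u=cv2.undistortPoints(np.array(px,float).reshape(-1,1,2),K,d).reshape(-1,2)
    v=np.c_[u[:,0],-u[:,1],-np.ones(len(u))]@W[:3,:3].T
    return W[:3,3],v
def onz(px,C,z):
    o,v=ray(px,C); return o+v*((z-o[2])/v[:,2])[:,None]
def tri(p1,C1,p2,C2):
    o1,v1=ray(p1,C1);o2,v2=ray(p2,C2);v1,v2=v1[0],v2[0]
    s=np.linalg.lstsq(np.c_[v1,-v2],o2-o1,rcond=None)[0]
    a,b=o1+s[0]*v1,o2+s[1]*v2
    return (a+b)/2,np.linalg.norm(a-b)
E
python3 - <<'E'
from h import *
C=cam('top')
P=onz([[239,215],[305,219],[273,207],[277,180],[380,140],[155,135]],C,14);print(P.round())
t=onz([[273,207]],C,14)[0]
# tool down, tool x (camera side) toward robot(-x world): R columns x=(-1,0,0), y=(0,1,0), z=(0,0,-1)
q=R.from_matrix(np.array([[-1,0,0],[0,1,0],[0,0,-1.]]).T).as_quat()
print(bot.read_state()['eef_rot'],R.from_quat(bot.read_state()['eef_rot']).as_matrix().round(2))
for s in(-1,1):
    q=R.from_matrix(np.c_[[s,0,0],[0,-s,0],[0,0,-1.]]).as_quat()
    for dx in(-60,0,60): print(s,dx,bot.solve_ik([t[0]+dx,t[1],210],q))
E
```

```text
[[ 503.  124.   14.]
 [ 497.  -32.   14.]
 [ 524.   44.   14.]
 [ 588.   36.   14.]
 [ 688. -208.   14.]
 [ 691.  330.   14.]]
[ 9.72761221e-01 -2.31808121e-01 -1.12100924e-04  7.68026589e-04] [[ 0.89 -0.45 -0.  ]
 [-0.45 -0.89 -0.  ]
 [ 0.    0.   -1.  ]]
-1 -60 [ 0.51990086  0.02026304 -0.45525463  0.         -1.09527866 -2.09069719]
-1 0 [ 0.45818244  0.12452264 -0.34002382  0.         -1.10624987 -2.02897876]
-1 60 [ 0.4097599   0.22367867 -0.21609828  0.         -1.13101938 -1.98055623]
1 -60 [ 0.51990086  0.02026304 -0.45525463  0.         -1.09527866  1.05089546]
1 0 [ 0.45818244  0.12452264 -0.34002382  0.         -1.10624987  1.11261389]
1 60 [ 0.4097599   0.22367867 -0.21609828  0.         -1.13101938  1.16103643]
```

Run:
```python
from h import *
import pickle
q=R.from_matrix(np.c_[[-1,0,0],[0,1,0],[0,0,-1.]]).as_quat()
S=[];I=[]
for y in(84,4):
    (bot.move_ptp if y==84 else bot.line_to)([490,y,140],*([q] if y==84 else []))
    bot.pause(.15)
    st=bot.read_state();im=bot.camera('wrist')[:,:,::-1];S.append(st);I.append(im);print(st['t'],st['tcp_pos'])
    cv2.imwrite(f"pics/w{y}.png",im)
pickle.dump((S,I),open('w.pkl','wb'))
cv2.imwrite('pics/w.png',np.vstack(I)[:, :] if 0 else cv2.resize(np.hstack(I),(800,300)))
```

```text
2.2583 [490.161863    84.60809338 140.02304681]
3.1417 [490.15881235   4.71346018 140.03531014]
```

View pics/w84.png

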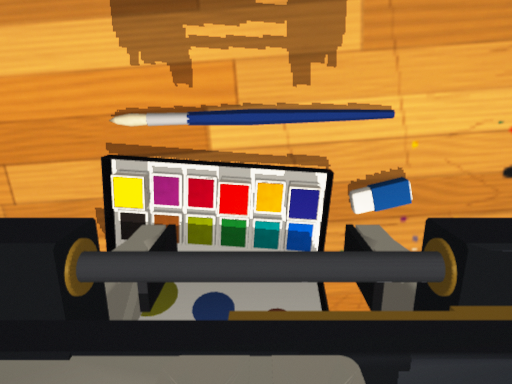

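View pics/w4.png

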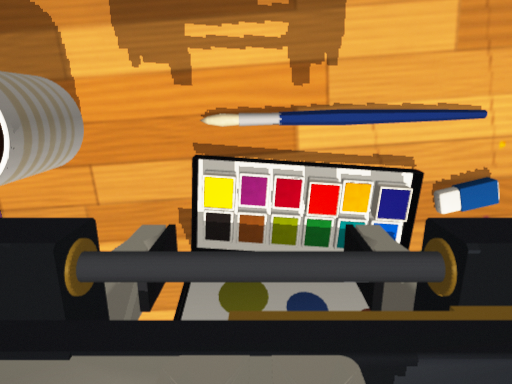

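Both wrist views show the front row as yellow (128,193), purple, crimson (200,194), red (234,199), orange and blue (304,204). Yellow, red and blue look larger, so they should be the raised ones. I'll check their heights by triangulation.

Run:
```python
from h import *
import pickle
S,I=pickle.load(open('w.pkl','rb'))
seeds={'yellow':[(128,193),(218,193)],'purple':[(166,191),(253,191)],'crims':[(200,193),(288,193)],'red':[(234,199),(323,199)],'orange':[(270,197),(356,197)],'blue':[(304,204),(394,204)]}
C=[cam('wrist',s) for s in S]
P={}
for n,s in seeds.items():
    c=[]
    for k in(0,1):
        x,y=s[k];hsv=I[k].astype(int)
        m=(np.abs(hsv-np.median(hsv[y-4:y+5,x-4:x+5].reshape(-1,3),0)).max(2)<60).astype(np.uint8)
        _,L,st,ce=cv2.connectedComponentsWithStats(m)
        l=L[y,x];M=np.uint8(L==l);r=cv2.minAreaRect(cv2.findContours(M,0,1)[0][0]);c.append(r[0]);a=r[1]
    p,e=tri(c[0],C[0],c[1],C[1]);P[n]=p
    print(n,np.round(c,1).tolist(),np.round(a,1),p.round(1),round(e,2), onz([c[0]],C[0],21 if n in('yellow','red','blue') else 13)[0].round(1),onz([c[1]],C[1],21 if n in('yellow','red','blue') else 13)[0].round(1))
d=P['blue']-P['yellow'];print('pitch',np.linalg.norm(d[:2])/5,'yaw',np.arctan2(-d[0],d[1]))
# top-view cross-check of the tin's front corners (z=16) from wrist view 1
print(onz([[103,157],[332,171]],C[0],16).round(1),onz([[194,156],[422,170]],C[1],16).round(1))
```

```text
yellow [[127.5, 192.0], [218.0, 192.3]] [28.  29.5] [495.7 -33.8  20.7] 0.13 [495.5 -33.6  21. ] [495.7 -33.8  21. ]
purple [[166.0, 190.5], [253.3, 190.5]] [24.7 27.7] [497.   -2.9  10. ] 0.12 [496.2  -2.   13. ] [496.1  -2.8  13. ]
crims [[200.3, 192.8], [287.7, 192.8]] [24.7 27.7] [498.9  28.6  10.9] 0.08 [498.4  29.   13. ] [498.3  28.4  13. ]
red [[233.5, 198.5], [323.5, 198.8]] [27.7 29.2] [501.6  59.7  20.6] 0.19 [501.4  59.7  21. ] [501.6  59.6  21. ]
orange [[269.0, 197.1], [356.3, 197.0]] [25.7 27.9] [502.7  91.5  11.4] 0.11 [502.3  91.4  13. ] [502.2  91.   13. ]
blue [[303.5, 203.5], [393.4, 203.6]] [28.8 30. ] [505.8 121.9  21.4] 0.04 [505.9 122.   21. ] [506.  122.1  21. ]
pitch 31.212230229273068 yaw -0.065094126777082
[[465.3 -53.9  16. ]
 [477.4 146.7  16. ]] [[464.3 -54.2  16. ]
 [476.5 146.1  16. ]]
```

```bash
cat >> h.py <<'E'
yaw=-0.065
TX=np.array([np.cos(yaw),np.sin(yaw),0]);TY=np.array([-np.sin(yaw),np.cos(yaw),0]);Z=np.array([0,0,1.])
O=np.array([517.5,43,0])
def ori(tilt,ydir): # tool z leaned by tilt towards tin +x; tool y along ydir=TX (risen) or TY
    tz=-np.cos(tilt)*Z+np.sin(tilt)*TX
    ty=np.cos(tilt)*TX+np.sin(tilt)*Z if ydir=='x' else TY
    return R.from_matrix(np.c_[np.cross(ty,tz),ty,tz]).as_quat()
PAN={'yellow':[495.7,-33.8],'red':[501.5,59.7],'blue':[505.9,122.0]}
def press(n,tilt=np.radians(22),half=18):
    q=ori(tilt,'x')
    tgt=np.array(PAN[n]+[0.])+half*np.cos(tilt)*TX
    h=lambda z:(tgt+Z*(z+half*np.sin(tilt))).tolist()
    bot.move_ptp(h(60),q); bot.line_to(h(28),60); bot.pause(.1)
    f0=bot.read_state()['contact_force']; log=[];z=27
    while z>8:
        bot.line_to(h(z),12); s=bot.read_state();f=s['contact_force']-f0
        log.append((z,round(s['tcp_pos'][2]-half*np.sin(tilt),1),*f.round(1)))
        if f[2]>7.5: break
        z-=1 if z>24 else .7
    bot.line_to(h(60),100); print(n,bot.read_state()['t']);[print(*l) for l in log]
E
python3 - <<'E'
from h import *
for n in PAN:
    p=np.array(PAN[n]+[30.])+17*TX; print(n,bot.solve_ik(p,ori(np.radians(22),'x')))
bot.move_gripper(0,20)
print(bot.read_state()['width'])
press('yellow')
E
```

```text
yellow None
red None
blue None
0.39086326411303374Traceback (most recent call last):
  File "<stdin>", line 6, in <module>
  File "h.py", line 36, in press
    bot.move_ptp(h(60),q); bot.line_to(h(28),60); bot.pause(.1)
    ~~~~~~~~~~~~^^^^^^^^^
plant.Unreachable: the arm cannot take that pose within its joint ranges
```

Run:
```python
from h import *
def o2(tilt,phi): # tilt towards +x, then tool y rotated by phi about tool z
    return (R.from_quat(ori(tilt,'x'))*R.from_euler('z',phi)).as_quat()
for z in(20,60):
  for n in PAN:
    for t in(0,5,10,15,22):
      print(z,n,t,[bot.solve_ik(np.array(PAN[n]+[z])+17*TX,o2(np.radians(t),np.radians(f))) is not None for f in(0,180,90,-90,45)])
```

```text
20 yellow 0 [True, True, True, True, True]
20 yellow 5 [True, True, True, True, True]
20 yellow 10 [True, True, True, True, True]
20 yellow 15 [False, False, False, False, False]
20 yellow 22 [False, False, False, False, False]
20 red 0 [True, True, True, True, True]
20 red 5 [True, True, True, True, True]
20 red 10 [True, True, True, True, True]
20 red 15 [False, False, False, False, False]
20 red 22 [False, False, False, False, False]
20 blue 0 [True, True, True, True, True]
20 blue 5 [True, True, True, True, True]
20 blue 10 [True, True, True, True, True]
20 blue 15 [False, False, False, False, False]
20 blue 22 [False, False, False, False, False]
60 yellow 0 [True, True, True, True, True]
60 yellow 5 [True, True, True, True, True]
60 yellow 10 [True, True, True, True, True]
60 yellow 15 [True, True, True, True, True]
60 yellow 22 [False, False, False, False, False]
60 red 0 [True, True, True, True, True]
60 red 5 [True, True, True, True, True]
60 red 10 [True, True, True, True, True]
60 red 15 [True, True, True, True, True]
60 red 22 [False, False, False, False, False]
60 blue 0 [True, True, True, True, True]
60 blue 5 [True, True, True, True, True]
60 blue 10 [True, True, True, True, True]
60 blue 15 [True, True, True, True, True]
60 blue 22 [False, False, False, False, False]
```

```bash
cat >> h.py <<'E'
def ori_s(t): # closing line along tin y, left (+y) finger low by t, tool x towards robot
    ty=np.cos(t)*TY-np.sin(t)*Z; tz=-np.cos(t)*Z-np.sin(t)*TY
    return R.from_matrix(np.c_[np.cross(ty,tz),ty,tz]).as_quat()
def press(n,t=np.radians(15),half=18):
    q=ori_s(t); c=half*np.sin(t)
    tgt=np.array(PAN[n]+[0.])-half*np.cos(t)*TY
    h=lambda z:(tgt+Z*(z+c)).tolist()
    bot.move_ptp(h(50),q); bot.line_to(h(28),60); bot.pause(.1)
    f0=bot.read_state()['contact_force']; log=[];z=26.
    while z>9:
        bot.line_to(h(z),15); s=bot.read_state();f=s['contact_force']-f0
        log.append((round(z,1),round(s['tcp_pos'][2]-c,1),*f.round(1)))
        if f[2]>7.5: break
        z-=.7
    bot.line_to(h(50),100); print(n,bot.read_state()['t'],s['tcp_pos']);[print(*l) for l in log]
E
python3 - <<'E'
from h import *
q=ori_s(np.radians(15));print(R.from_quat(q).as_matrix().round(2))
for n in PAN: print([bot.solve_ik(np.array(PAN[n]+[z])-17*TY,q) is not None for z in(15,50)])
press('yellow')
E
```

```text
[[-1.    0.06 -0.02]
 [ 0.06  0.96 -0.26]
 [-0.   -0.26 -0.97]]
[True, True]
[True, True]
[True, True]
yellow 11.7833 [494.67422261 -51.18851355  16.47399759]
26.0 26.0 -0.5 0.7 0.6
25.3 25.3 0.8 0.8 -0.6
24.6 24.5 0.7 1.1 0.5
23.9 23.9 -0.6 1.4 -1.0
23.2 23.1 0.1 0.2 -0.1
22.5 22.5 1.2 1.0 -0.3
21.8 21.8 -0.4 1.6 -0.2
21.1 21.1 0.4 1.3 -0.6
20.4 20.3 -0.9 0.8 -0.2
19.7 19.7 1.6 -0.2 0.6
19.0 19.1 0.6 1.5 1.4
18.3 18.3 0.9 0.8 2.3
17.6 17.6 1.0 -0.1 0.5
16.9 16.8 1.3 -0.3 1.1
16.2 16.1 1.2 0.8 1.2
15.5 15.5 1.7 0.8 2.0
14.8 14.7 0.7 0.8 1.5
14.1 14.1 0.5 1.4 0.7
13.4 13.4 1.2 0.9 0.9
12.7 12.7 1.4 0.9 0.9
12.0 12.0 0.3 1.4 2.8
11.3 11.8 -2.1 2.9 9.5
```

Run:
```python
from h import *
press('red',half=12)
press('blue',half=12)
q=R.from_matrix(np.c_[-TX,TY,-Z]).as_quat()
import pickle
S=[];I=[]
for y in(84,4):
    (bot.move_ptp if y==84 else bot.line_to)([470,y,140],*([q] if y==84 else []))
    bot.pause(.15)
    S.append(bot.read_state());I.append(bot.camera('wrist')[:,:,::-1])
    cv2.imwrite(f"pics/v{y}.png",I[-1])
pickle.dump((S,I),open('v.pkl','wb'));print(bot.read_state()['t'])
C=cam('top');T=bot.camera('top')[:,:,::-1];cv2.imwrite('pics/t1.png',T)
cv2.imwrite('pics/s1.png',cv2.resize(bot.camera('scene')[120:270,180:380,::-1],None,fx=4,fy=4,interpolation=cv2.INTER_CUBIC))
```

```text
red 18.4417 [500.87483871  48.13866711  16.46500712]
26.0 26.0 0.5 -0.5 -0.6
25.3 25.3 0.6 -0.4 -0.0
24.6 24.6 -0.2 0.3 -0.5
23.9 23.8 0.2 -0.1 -0.3
23.2 23.2 1.1 1.4 -0.1
22.5 22.5 1.3 0.7 0.2
21.8 21.8 0.4 0.1 -0.5
21.1 21.1 0.3 0.7 1.9
20.4 20.4 -0.2 -0.0 2.1
19.7 19.7 1.2 0.3 2.2
19.0 19.0 0.1 -0.7 2.4
18.3 18.2 0.9 -0.0 0.6
17.6 17.6 0.3 0.0 1.1
16.9 16.8 0.5 0.3 1.0
16.2 16.1 0.9 0.9 0.8
15.5 15.5 0.8 0.1 0.4
14.8 14.8 1.4 0.5 1.2
14.1 14.0 1.0 0.2 1.0
13.4 13.5 -0.3 0.8 4.1
12.7 13.4 -2.6 1.9 11.3
blue 24.975 [505.27431605 110.45600469  16.49714299]
26.0 26.1 -1.2 0.2 -0.6
25.3 25.3 -0.0 -0.7 -0.3
24.6 24.5 -1.0 -0.9 -0.7
23.9 23.9 -1.4 -0.2 0.6
23.2 23.2 -0.7 -0.3 1.0
22.5 22.4 -0.8 0.2 0.1
21.8 21.8 -0.6 -0.3 0.2
21.1 21.2 -1.0 0.2 1.6
20.4 20.4 -0.4 0.0 2.8
19.7 19.7 -0.0 0.4 1.4
19.0 18.9 -0.3 0.9 1.9
18.3 18.3 -0.0 1.5 2.1
17.6 17.5 -0.2 0.4 0.7
16.9 16.9 0.3 0.6 1.4
16.2 16.1 -0.1 0.3 1.3
15.5 15.4 0.6 0.1 1.2
14.8 14.8 -0.1 0.4 1.4
14.1 14.1 0.4 0.4 1.1
13.4 13.6 -0.9 0.8 4.1
12.7 13.4 -2.5 1.1 11.7
26.5417
```

View pics/v84.png

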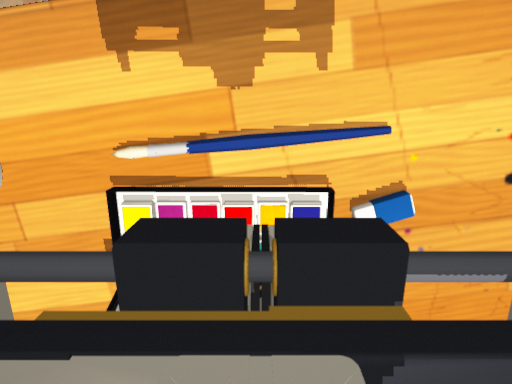

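View pics/s1.png

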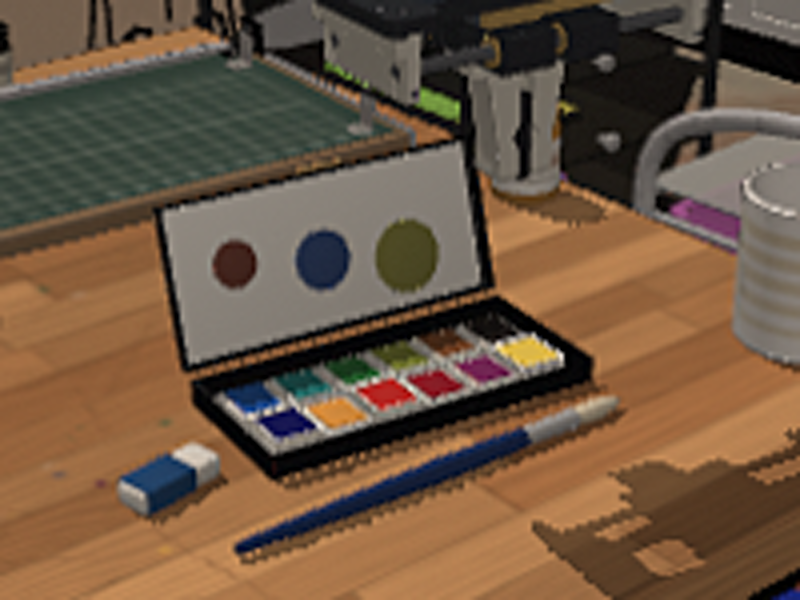

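All three pans look home, and each press met the stop at the same tool height. Now the lid.

Run:
```python
from h import *
q=R.from_matrix(np.c_[-TX,TY,-Z]).as_quat()
W=lambda x,z:(O+TX*x+Z*z).tolist()
th=np.arange(1.5,0.04,-.15);r=80
P=[(50-r*np.cos(a)+11*np.sin(a)+9.5,16.5+r*np.sin(a)+11*np.cos(a)) for a in th]
print(all(bot.solve_ik(W(*p),q) is not None for p in P+[(125,190),(125,90)]))
bot.line_to([470,4,190],150); bot.move_ptp(W(125,190),q); bot.line_to(W(125,90),120); bot.pause(.1)
f0=bot.read_state()['contact_force']
def go(x,z,v):
    bot.line_to(W(x,z),v);f=bot.read_state()['contact_force']-f0
    print(round(x,1),round(z,1),f.round(1))
    if np.linalg.norm(f)>30: raise SystemExit('force')
    return f
go(105,92,80);go(85,94,50)
for p in P: go(*p,45)
x,z=P[-1]
while z>20:
    z-=1
    if go(x,z,20)[2]>13: break
s=bot.read_state();print(s['tcp_pos'],s['t'])
bot.line_to(W(x,z+60),100)
bot.line_to(W(x+30,160),150)
cv2.imwrite('pics/s2.png',cv2.resize(bot.camera('scene')[120:270,180:380,::-1],None,fx=4,fy=4,interpolation=cv2.INTER_CUBIC))
print(bot.read_state()['t'])
```

```text
True
105 92 [-1.  -0.2 -0.5]
85 94 [ 4.2 -0.5  3.2]
64.8 97.1 [4.7 0.3 4.2]
52.7 97.0 [4.  0.9 4.8]
40.8 95.0 [2.8 2.5 3.1]
29.2 91.4 [2.9 1.9 2.8]
18.4 86.0 [2.9 3.1 2.5]
8.5 79.1 [1.1 2.1 0.9]
-0.3 70.8 [2.1 1.8 2. ]
-7.8 61.2 [0.8 1.6 1.6]
-13.7 50.7 [-0.1  0.5  0.3]
-18.0 39.3 [-0.4 -0.4  0.6]
-18.0 38.3 [-1.4  0.6  4.5]
-18.0 37.3 [-2.7  1.   4.6]
-18.0 36.3 [-3.9  1.2  4.4]
-18.0 35.3 [-4.2  0.6  5.5]
-18.0 34.3 [-2.9  0.4  5.5]
-18.0 33.3 [-4.2  0.6  4.9]
-18.0 32.3 [-4.6  1.   4.8]
-18.0 31.3 [-5.2  0.8  5. ]
-18.0 30.3 [-3.9  0.7  5.4]
-18.0 29.3 [-2.6  0.1  4. ]
-18.0 28.3 [-3.6  1.1  4.8]
-18.0 27.3 [-6.7  2.  10.9]
-18.0 26.3 [-9.7  1.  22.7]
[498.91751791  43.88196168  27.46794008] 37.4917
38.975
```

View pics/s2.png

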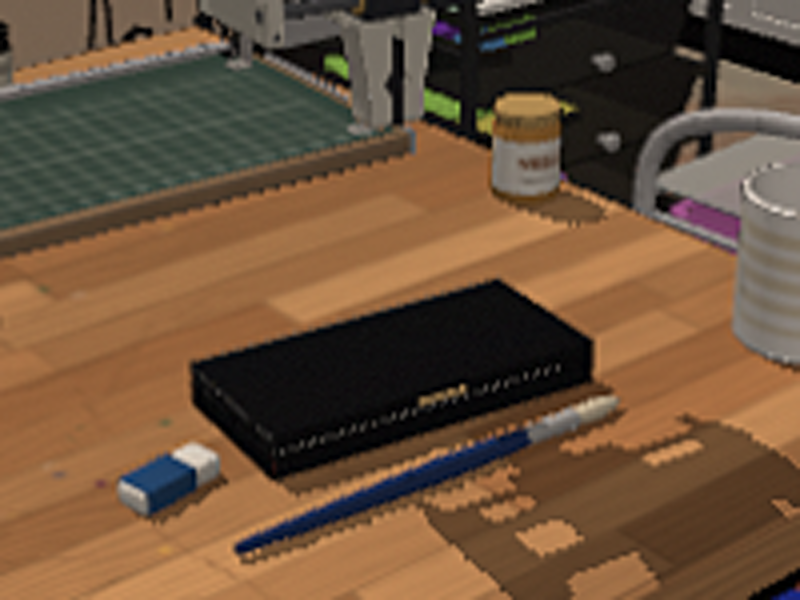

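The lid is flat shut: the fingertips stopped on it at z = 27.5 mm, which is the shut height. The brush, eraser, mug and jar look undisturbed.

```bash
python3 -c "
from plant import bot
print(bot.close_job())"
```

```text
the job is handed in; nothing more can be done
None
```

The yellow, red and dark blue pans were pressed home in that order, the lid was pushed fully shut, and the job was handed in at about 39 s of the 61 s allowed.

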